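# Let the specimen lift down to its mark

## Robot

A 7-joint arm with a two-finger parallel gripper is mounted at the origin on the work surface. World frame = base frame: x ahead of the robot, y to its left, z up, the work surface at z = 0. Lengths are in m, angles in rad, forces in N, time in s.
With the tool pointing down it reaches from about 0.35 to 0.9 m from the base axis. Payload 7.2 kg.
Tool frame: the origin (TCP) lies midway between the tips of the shut fingers; the grasp point (between the pads) lies 19 mm behind it (arm.grip_point_offset is the distance from the TCP to the grasp point, in m); z points along the fingers, y is the line along which they close (so a half turn about z gives the same grasp; the last joint's range is limited). The gripper opens to 85 mm and grips with 20 to 120 N. Pads are 22 mm wide; open, the fingers measure 114 mm over their backs; the gripper's body (76 mm by 85 mm) begins 54 mm behind the grasp point. The pads swing forward as they close: fully open they stand 13 mm farther back than shut.
Start: joints at [-1.396, 0.411, -0.013, 1.596, 0.006, 1.134, -0.082], TCP at [0.15, 0.607, 0.231] pointing down, gripper open.
Joint ranges: [-2.95, 2.95], [-0.29, 1.99], [-1.47, 1.44], [0.14, 2.54], [-1.03, 4.17], [0.13, 1.85], [-2.86, 2.86]. Speed limits (rad/s): [2.39, 2.39, 3.01, 3.01, 3.14, 3.14, 3.14].

## Interface

Orientations are given as a unit quaternion [w, x, y, z].
In Python, from bench import arm gives the robot as it stands.
- The arm moves only by the tool move_arm, never from a script. Its argument "targets" is a list that holds one entry, the list of rows, each a list of 5 numbers: the shift along the world's x, y, z in mm, then the turn about the world's z in degrees, then the closure in counts, from 0 (fully open) to 255 (shut). A call has exactly 5 rows; each row shifts and turns the commanded pose from where the row before left it; what a row does not reach is not made up. A row lasts 1/10 s, in which the tool goes at most 50 mm and 8.59 degrees, less where a joint would pass 70% of its speed; a pose out of reach is approached as far as the arm can. A call with a gripper value outside its range is refused whole. The fingers move at their own pace and stop on an object; "squeeze" is the grip in N (left out, the last holds). Time passes only in rows, so rows that do not move let the fingers close, or fill a call up. It gives the time, the measured TCP pose, the force, the opening and the grip force at its end, in the units of the state.
- arm.observe(): the state, without advancing time (a new reading comes with each control period).
- arm.get_image(name): name is "scene" or "top" or "wrist"; returns a dict with "frame" (384x512x3 uint8, red, green, blue), "fovy" (degrees; the focal length in pixels is half the picture's height over the tangent of half this angle, whatever the lens; pixels are square), "cx", "cy" (the principal point, pixels), "R" (3x3) and "t" (3): a world point X has camera coordinates R X + t. Camera axes: x right, y down, z forward; pixel columns grow to the right and rows downward; lengths in m; the calibration is good to about 2 mm. A picture is of the moment at which its call begins. There is no depth.
- arm.sign_off(): hands the job in; it is judged then, once.
The state is a dict: "time": time; "joints": joint angles; "dq": joint speeds; "tau": joint torques, N m; "tcp_pos": TCP position; "tool_rot": TCP orientation; "wrist_force": force on the tool from outside, world axes, zero at the start; "wrist_torque": the same for the moment, N m; "finger_gap": finger opening in m; "finger_force": force on a finger pad.
Only numpy, scipy, OpenCV 4.12 (cv2) and the standard library are available. Lean on these libraries where they do the work, as an engineer would, in place of code of your own. Each camera call takes 0.05 s, during which the arm holds its last target. There are 200 camera calls.

## Task

The specimen lift on the lab table stands too high for the microscope. Crack its red-handled release lever open (anticlockwise) just a fraction of a turn so that the deck sinks slowly, never faster than about 2 cm a second, and close it when the red pointer on the deck is level with the green marker on the post (within 5 mm). Press the lever shut snugly against its stop pin without forcing it, let go and leave it shut; let the deck come down by its own weight without pushing on it, and leave the other things where they are.

Things in the scene. Friction and masses are not known exactly. Their poses are not given: they have to be found in the camera images.
- lift: Small blue hydraulic bench lift, fixed. Base 190 (x) x 170 (y) x 45 mm; origin on the table under the ram's axis; x axis points from the release valve to the ram, z up. A dark valve block (56 x 60 mm, 62 mm tall) stands 125 mm from the origin along -x, the release lever on top; an aluminium post, 260 mm tall, stands at y = +116.5 mm.
- deck: Cream deck plate 150 (x) x 160 (y) x 12 mm on the chrome ram, with a clamped rock sample reaching 55 mm above the plate's underside. Origin at the middle of the underside; it moves only vertically, from 115 mm (lowest) to 195 mm above the table, and cannot be raised again. Its load differs each time (13 to 28 N), and with it the lever angle at which it starts to sink.
- deck_pointer (a point): Outer end of the red pointer, a tab 44 mm (along x) x 6 mm thick on the deck's +y edge, next to the post; the point lies at the tab's mid height, 9 mm above the deck's underside.
- marker: Green marker, 44 mm (along x) x 16 mm x 6 mm thick, clamped on the post beside the pointer; origin at its centre. The pointer's mid height has to come level with this. It has been clamped at another height each time and is not to be moved.
- lever (a joint): Release lever angle, rad: 0 = shut (arm just touching its stop pin), grows anticlockwise from above, to 1.25; starts at 0 to 0.06. Stays where left; opening takes 2 to 4 N at the handle, shutting 7 to 10 N. The deck holds still up to a cracking point, 0.2 to 0.7; beyond it the sinking speed grows about 10 mm/s per 0.1 rad. It stops when turned back below that point.
- lever_grip (a point): Point on the lever's upright red handle, a round peg 18 mm in diameter, 90 mm from the lever's axis, spanning 76 to 126 mm above the table; the point is on its centreline 110 mm up, the height to grip. The arm below is 14 mm wide, its top 84 mm above the table. Shut, the arm points 140 degrees anticlockwise from the lift's x axis.
- lever_axis (a point): Point on the vertical turning axis of the lever, at the height of lever_grip. The handle travels on a circle of 90 mm radius about it.
- stop_pin: Steel pin 10 mm in diameter, fixed, that the lever's arm meets 60 mm from the lever's axis when shut; it gives about 1 mm at 15 N. Snug is 8 to 20 N on the pin (the push at the handle rises 6 to 13 N above the drag of shutting); over 30 N on the pin (20 N above that drag) is forcing it. Origin on the table under the pin.
- petri_dish: Bystander: open glass dish, 84 mm wide, 16 mm tall; origin under its centre.
- sample_jar: Bystander: amber jar, 52 mm wide, 75 mm tall, beside the lift; origin under its centre.
- drop_bottle: Bystander: white bottle with a blue cap, 38 mm wide, 85 mm tall; origin under its centre.
- magnifier: Bystander: black magnifying glass, 64 mm wide, with a red handle 90 mm long pointing along its -x; origin under the lens.
- rock_basalt: Bystander: grey rock, 56 mm wide, 32 mm tall, beside the lift; origin under its centre.
- geo_hammer: Bystander: hammer 220 mm long, lying along its x axis; origin under its centre.

How it is judged:
On the way, in this order (a step that is already met when the one before it is completed fails the run):
1. the lever is cracked open and the deck has begun to sink (value of joint lever above 0.12 rad and distance of deck_pointer from where it was at the start of the episode above 0.008 m), for 0.1 s.
2. the lever is pressed shut snugly against its stop pin (over 5 N on the pin) (contact force between anything else and stop_pin above 5 N), for 0.1 s.
At the end, for the whole second after the job is handed in: the red pointer's mid height is within 5 mm of the green marker's, the deck stands still, and the lever is shut (within 0.05 rad of its stop) and released (z of deck_pointer in the frame of marker between -0.005 and 0.005 m and value of joint lever below 0.05 rad and linear speed of deck below 0.001 m/s); the robot touches nothing.
It fails at once if the deck moves faster than 25 mm/s (linear speed of deck above 0.025 m/s).
It fails at once if the lever is forced against its stop pin (over 30 N on the pin) (contact force between anything else and stop_pin above 30 N).
It fails at once if the robot pushes on the deck or its load (over 5 N) (contact force between any of the arm, the fingers and deck above 5 N).
It fails at once if a bystander is moved by more than 25 mm (distance of any of petri_dish, sample_jar, drop_bottle, magnifier, rock_basalt, geo_hammer from where it was at the start of the episode above 0.025 m).
It also fails if it takes over 69 s, if anything falls off the work surface, if the arm or the gripper's body presses on something with over 40 N, if the wrist force passes 120 N, or if a joint passes its speed limit or range.

## Working session

There is one attempt and no reset: what is moved stays moved. The work goes in short steps, Python scripts to look and compute and a tool call to move; the robot and the scene stay as the last step left them, time stands still between calls to the robot, and variables do not carry over. Pictures are saved under pics/ and viewed, at most 10 in all, crops included, and the job is handed in when it is done.

Besides the shell and the picture viewer there is one more tool, called after ">>>" as a command line: name --argument value ..., lists and objects as JSON in quotes. move_arm: Moves the arm, as the interface text tells. Its arguments: {"type":"object","properties":{"targets":{"type":"array","items":{"type":"array","items":{"type":"array","items":{"type":"number"}}}},"squeeze":{"type":"number"}},"required":["targets"]}

```bash
mkdir -p pics; cat > h.py <<'E'
import numpy as np, cv2
from bench import arm
def snap(n,f):
    d=arm.get_image(n); cv2.imwrite(f'pics/{f}.png',d['frame'][:,:,::-1]); 
    np.savez(f'pics/{f}.npz',R=d['R'],t=d['t'],k=[192/np.tan(np.radians(d['fovy'])/2),d['cx'],d['cy']]); return d
def load(f):
    z=np.load(f'pics/{f}.npz'); return z['R'],z['t'],z['k']
def ray(f,u,v):
    R,t,k=load(f); return -R.T@t, R.T@np.array([(u-k[1])/k[0],(v-k[2])/k[0],1])
def atz(f,u,v,z):
    c,d=ray(f,u,v); return c+d*(z-c[2])/d[2]
def proj(f,X):
    R,t,k=load(f); c=R@np.array(X)+t; return k[0]*c[0]/c[2]+k[1],k[0]*c[1]/c[2]+k[2]
def tri(*obs):
    A=0;b=0
    for f,u,v in obs:
        c,d=ray(f,u,v); d=d/np.linalg.norm(d); P=np.eye(3)-np.outer(d,d); A=A+P; b=b+P@c
    return np.linalg.solve(A,b)
E
python3 - <<'E'
from h import *
for n in ['scene','top']:
    d=snap(n,n+'0'); im=cv2.resize(d['frame'][:,:,::-1],(768,576),interpolation=cv2.INTER_CUBIC); cv2.imwrite(f'pics/{n}0b.png',im)
    R,t,k=load(n+'0');print(-R.T@t,k,R[2])
print(arm.observe())
E
```

```text
[0.381123   0.85666965 0.79184045] [459.93045498 255.28362166 194.41859941] [ 0.15537805 -0.76700329 -0.62254607]
[0.38001888 0.02241385 1.43200068] [438.80186695 255.34091959 199.01598663] [ 0.1353883   0.00327784 -0.99078719]
{'time': 0.1, 'joints': array([-1.39620334,  0.41182187, -0.01273422,  1.59694245,  0.00560421,
        1.13429481, -0.08219661]), 'dq': array([ 3.26160213e-04, -2.30020771e-03,  3.17293739e-05, -1.19634623e-03,
        8.70896964e-04,  2.42119363e-05,  4.82751628e-05]), 'tau': array([ 3.59843922e-03, -6.01837707e+01,  6.84902798e-01, -3.00083148e+01,
        1.40364250e-02,  6.60750535e-03, -1.99404661e-05]), 'tcp_pos': array([0.15017897, 0.60624001, 0.23054315]), 'tool_rot': array([-3.89032328e-05,  1.21073873e-01,  9.92643242e-01, -7.14347518e-04]), 'wrist_force': array([ 0.75521844, -0.38737374, -0.74487525]), 'wrist_torque': array([-0.0078698 , -0.00101607, -0.00948368]), 'finger_force': 0.0, 'finger_gap': 0.08547493177414567}
```

View pics/scene0b.png

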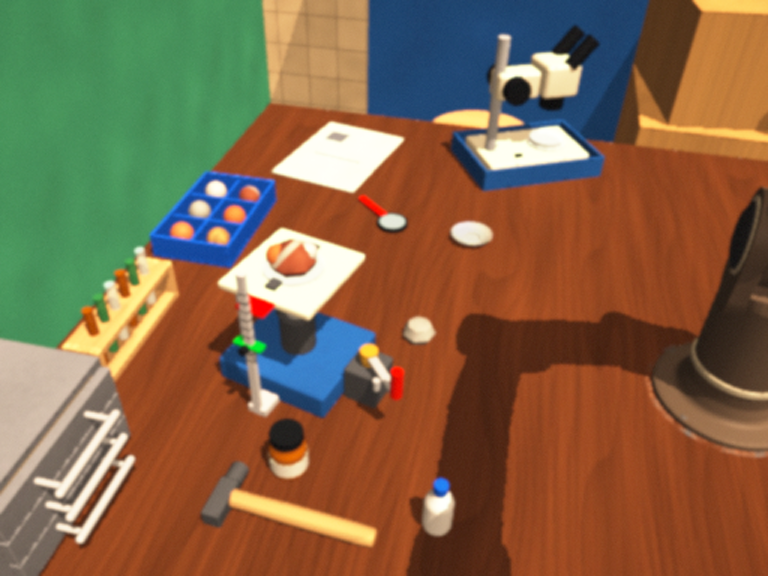

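View pics/top0b.png

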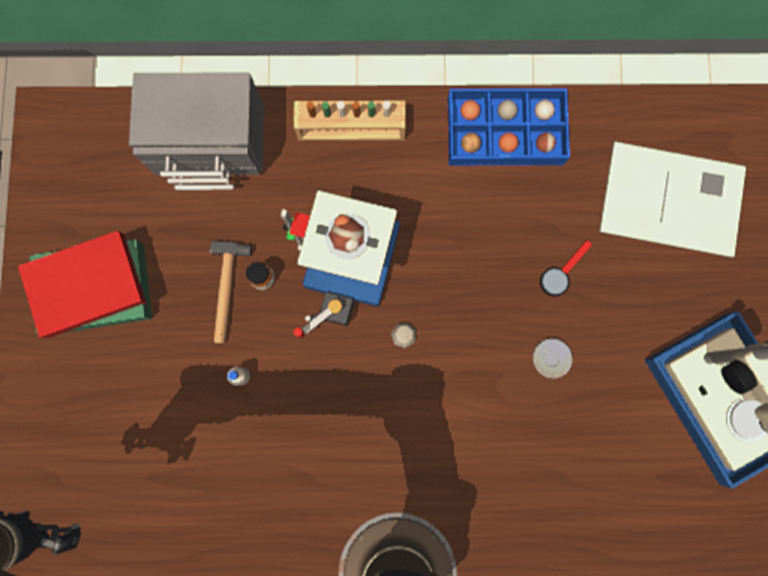

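The scene view shows the lift with the lever at about (385,375) and the green marker at (248,344), both in 1.5x pixels. The top view puts the lever axis at (335,307) and the red peg at (298,332). I'll enlarge both.

```bash
python3 - <<'E'
from h import *
a=cv2.imread('pics/top0.png')[120:240,180:280]; b=cv2.imread('pics/scene0.png')[175:285,140:280]
a=cv2.resize(a,None,fx=5,fy=5,interpolation=cv2.INTER_CUBIC)
cv2.imwrite('pics/ca.png',a)
cv2.imwrite('pics/cb.png',cv2.resize(b,None,fx=5,fy=5,interpolation=cv2.INTER_CUBIC))
E
```

```text
(no output)
```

View pics/ca.png

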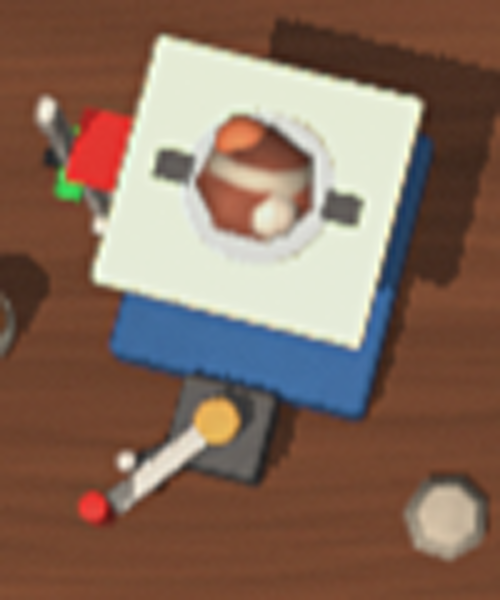

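View pics/cb.png

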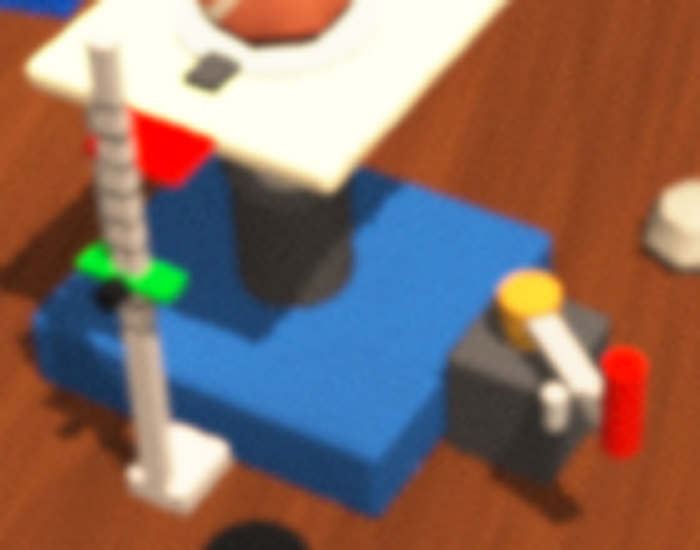

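```bash
cat > fit.py <<'E'
from h import *
from scipy.optimize import least_squares
T=lambda x,y:(180+(x+.5)/5-.5,120+(y+.5)/5-.5); S=lambda x,y:(140+(x+.5)/5-.5,175+(y+.5)/5-.5)
def L(p,q):
    c,s=np.cos(p[2]),np.sin(p[2]); return [p[0]+c*q[0]-s*q[1],p[1]+s*q[0]+c*q[1],q[2]]
def res(p):
    h=p[3]; zd=h+.012; r=[]
    def add(f,q,px): r.extend(np.subtract(proj(f,L(p,q)),px))
    for q,px in (((.075,.08),(162,37)),((.075,-.08),(424,102)),((-.075,-.08),(361,350)),((-.075,.08),(94,283))): add('top0',[*q,zd],T(*px))
    add('scene0',[-.075,.08,zd],S(333,183)); add('scene0',[.075,.08,zd],S(28,66))
    add('top0',[-.095,-.085,.045],T(362,418)); add('top0',[-.095,.085,.045],T(112,356))
    add('scene0',[-.095,.085,.045],S(375,487)); add('scene0',[-.095,-.085,.045],S(550,240)); add('scene0',[.095,.085,.045],S(38,320))
    add('top0',[0,.1165,.26],T(47,110)); add('scene0',[0,.1165,.26],S(103,45))
    a=np.radians(140)+p[4]; q=[-.125+.09*np.cos(a)+p[5],.09*np.sin(a),.126]
    add('top0',q,T(95,508)); add('scene0',q,S(626,357))
    add('scene0',[0,p[7],p[6]],S(132,276))
    return np.array(r)
if __name__=='__main__':
    p0=[.55,.1,-2.,.19,.03,0,.13,.11]
    best=None
    for y in np.arange(-3,3.2,.8):
        f=lambda p:np.r_[res(p),(p[5])/.002,(p[7]-.1165)/.004]
        p0[2]=y; s=least_squares(f,p0,loss='soft_l1')
        if best is None or s.cost<best.cost: best=s
    p=best.x; np.save('p.npy',p); np.set_printoptions(suppress=True,precision=4)
    print(p,best.cost); print(res(p).reshape(-1,2).round(1))
    a=np.radians(140)+p[4]
    print('axis',L(p,[-.125+p[5],0,.11]),'grip',L(p,[-.125+p[5]+.09*np.cos(a),.09*np.sin(a),.11]))
    print('peg tri',tri(('top0',*T(95,508)),('scene0',*S(626,357))))
    print('deckdrop needed',p[3]+.009-p[6])
E
python3 fit.py
```

```text
[ 0.669   0.0959 -0.2516  0.1795  0.0598  0.0005  0.1368  0.1175] 13.759285470642265
[[-0.8  0.2]
 [-0.1  0.3]
 [-0.2  0.1]
 [-0.7  0. ]
 [-0.7 -0.6]
 [-0.4  0.7]
 [ 0.1  0.1]
 [-1.3 -0.4]
 [ 0.5 -6.1]
 [ 1.4 -2.5]
 [-2.7 -1.5]
 [-0.3  0.7]
 [ 0.  -1.6]
 [-0.2  0.2]
 [ 0.   0.1]
 [ 0.2 -0. ]]
axis [np.float64(0.5483851500348691), np.float64(0.12695063056911443), 0.11] grip [np.float64(0.49173917325961713), np.float64(0.1968879833584331), 0.11]
peg tri [0.4921 0.1963 0.1258]
deckdrop needed 0.051702047173412896
```

>>> move_arm --targets '[[[34,-41,0,-4,0],[34,-41,0,-4,0],[34,-41,0,-4,0],[34,-41,0,-4,0],[34,-41,0,-4,0]]]' --squeeze 30

```text
time: 0.6
tcp_pos: [0.3107, 0.4123, 0.2311]
tool_rot: [-0.0, 0.293, 0.956, -0.0]
wrist_force: [0.6, 0.5, 0.9]
finger_gap: 0.0854
finger_force: 0.0
```

>>> move_arm --targets '[[[34,-41,0,-4,0],[34,-41,0,-4,0],[34,-41,0,-4,0],[34,-41,0,-4,0],[34,-41,0,-1,0]]]'

```text
time: 1.1
tcp_pos: [0.4702, 0.22, 0.2313]
tool_rot: [-0.0, 0.431, 0.902, 0.0]
wrist_force: [-0.2, 0.0, -0.1]
finger_gap: 0.0852
finger_force: 0.0
```

>>> move_arm --targets '[[[0,0,0,0,0],[0,0,0,0,0],[0,0,0,0,80],[0,0,0,0,80],[0,0,0,0,80]]]'

```text
time: 1.6
tcp_pos: [0.4687, 0.223, 0.2312]
tool_rot: [-0.0, 0.429, 0.903, 0.0]
wrist_force: [-0.2, -0.5, -0.5]
finger_gap: 0.059
finger_force: 0.0
```

```bash
python3 - <<'E'
from h import *
d=snap('wrist','w1'); cv2.imwrite('pics/w1b.png',d['frame'][:,:,::-1])
p=np.load('p.npy')
print(arm.observe()['finger_gap'],arm.observe()['tcp_pos'],proj('w1',[.492,.1966,.126]),proj('w1',[.5484,.127,.09]))
E
```

```text
0.05843810130822486 [0.46882736 0.22278785 0.23125124] (np.float64(255.52147305734462), np.float64(222.60494903733576)) (np.float64(254.87257026939514), np.float64(275.94298610545167))
```

View pics/w1b.png

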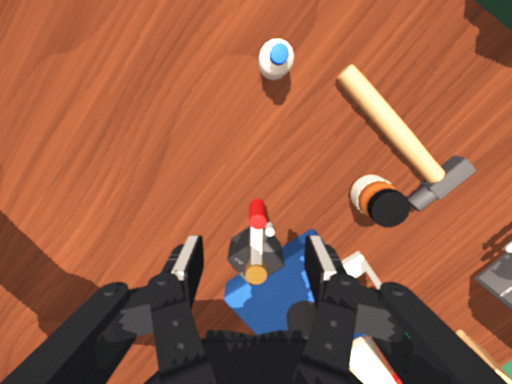

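The wrist view shows the peg between the fingers, red from (257,203) to (258,227), with the knob at (256,273). I'll check those against the fitted model.

```bash
python3 - <<'E'
from h import *
for z in (.076,.084,.126): print(z,proj('w1',[.492,.1966,z]),proj('w1',[.5484,.127,z]))
R,t,k=load('w1'); print(-R.T@t,R[2],k); print(atz('w1',257.5,205,.126),atz('w1',256,273,.1))
im=cv2.imread('pics/w1.png').astype(int); m=(im[:,:,2]>150)&(im[:,:,1]<70)&(im[:,:,0]<70); v,u=np.nonzero(m[180:250,230:290]); print(u.min()+230,u.max()+230,v.min()+180,v.max()+180)
for r in range(198,232,4):
  q=np.nonzero(m[r,230:290])[0]+230; print(r,q.min() if len(q) else 0,q.max() if len(q) else 0)
E
```

```text
0.076 (np.float64(255.22478859311894), np.float64(204.38198717669877)) (np.float64(254.82103060939724), np.float64(269.22544721958764))
0.084 (np.float64(255.2662030148757), np.float64(206.92574500413934)) (np.float64(254.84999008289049), np.float64(272.99994610671746))
0.126 (np.float64(255.52147305734462), np.float64(222.60494903733576)) (np.float64(255.02598255657028), np.float64(295.93832570822553))
[0.41624828 0.28617409 0.37388746] [ 0.20140151 -0.24641134 -0.94800785] [270.54996308 253.55564188 190.51005166]
[0.4814335  0.21254643 0.126     ] [0.54216575 0.13665067 0.1       ]
249 266 199 227
198 0 0
202 251 263
206 250 264
210 250 264
214 249 264
218 249 265
222 0 0
226 0 0
230 0 0
```

>>> move_arm --targets '[[[12,-13,0,0,80],[12,-13,0,0,80],[0,0,-25,0,80],[0,0,-25,0,80],[0,0,-25,0,80]]]'

```text
time: 2.15
tcp_pos: [0.4934, 0.1964, 0.1557]
tool_rot: [0.0, 0.429, 0.903, 0.0]
wrist_force: [-1.1, -0.0, -0.1]
finger_gap: 0.0586
finger_force: 0.0
```

>>> move_arm --targets '[[[0,0,-20,0,80],[0,0,-20,0,80],[0,0,-12,0,80],[0,0,-12,0,80],[0,0,0,0,80]]]'

```text
time: 2.65
tcp_pos: [0.4927, 0.1958, 0.0911]
tool_rot: [-0.001, 0.43, 0.903, -0.001]
wrist_force: [-0.7, -0.6, 0.1]
finger_gap: 0.0587
finger_force: 0.0
```

>>> move_arm --targets '[[[0,0,1,0,170],[0,0,0,0,255],[0,0,0,0,255],[0,0,0,0,255],[0,0,0,0,255]]]' --squeeze 40

```text
time: 3.15
tcp_pos: [0.4941, 0.1961, 0.0942]
tool_rot: [0.0, 0.43, 0.903, 0.001]
wrist_force: [-0.8, -0.4, 7.2]
finger_gap: 0.0174
finger_force: 38.9
```

>>> move_arm --targets '[[[0,0,0,0,255],[0,0,0,0,255],[0,0,0,0,255],[0,0,0,0,255],[0,0,0,0,255]]]'

```text
time: 3.65
tcp_pos: [0.494, 0.1961, 0.0942]
tool_rot: [0.0, 0.43, 0.903, 0.001]
wrist_force: [-0.7, 0.8, 6.7]
finger_gap: 0.0165
finger_force: 38.9
```

```bash
python3 - <<'E'
from h import *
import math
p=np.load('p.npy')
for a in np.arange(0,.85,.05):
    t=p[2]+np.radians(140)+a; print(round(a,2),(np.array([548.4,127.0])+90*np.array([math.cos(t),math.sin(t)])).round(1))
E
```

```text
0.0 [496.  200.2]
0.05 [492.4 197.5]
0.1 [489.  194.6]
0.15 [485.7 191.5]
0.2 [482.5 188.3]
0.25 [479.6 185. ]
0.3 [476.7 181.5]
0.35 [474.1 177.8]
0.4 [471.7 174. ]
0.45 [469.4 170.1]
0.5 [467.4 166.1]
0.55 [465.5 162. ]
0.6 [463.8 157.8]
0.65 [462.4 153.6]
0.7 [461.2 149.2]
0.75 [460.2 144.9]
0.8 [459.4 140.4]
```

```bash
cat > trk.py <<'E'
from h import *
import sys
from fit import L
def track(f):
    d=snap('scene',f); p=np.load('p.npy')
    a=cv2.imread('pics/scene0.png'); b=cv2.imread(f'pics/{f}.png')
    h=np.arange(0.110,.184,.0005)
    uv=np.array([proj(f,L(p,[-.03,.05,x+.012])) for x in h]); u0=np.array(proj(f,L(p,[-.03,.05,p[3]+.012])))
    c=u0.round().astype(int); w=14
    T=a[c[1]-w:c[1]+w,c[0]-w-6:c[0]+w]
    M=cv2.matchTemplate(b,T,cv2.TM_CCOEFF_NORMED)
    s=[cv2.getRectSubPix(M,(1,1),(float(c[0]-w-6+q[0]-u0[0]),float(c[1]-w+q[1]-u0[1])))[0,0] for q in uv]
    i=int(np.argmax(s)); return h[i],s[i]
if __name__=='__main__':
    o=arm.observe(); h,s=track(sys.argv[1])
    print('t',o['time'],'h mm',h*1e3,'score',round(float(s),3),'to go',round((h+.009-np.load('p.npy')[6])*1e3,1))
    A=np.array([.5484,.127]); r=o['tcp_pos'][:2]-A; 
    a=np.arctan2(r[1],r[0])-np.load('p.npy')[2]-np.radians(140)
    tg=np.array([-r[1],r[0]])/np.linalg.norm(r); print('lever~',round((a+np.pi)%(2*np.pi)-np.pi,3),'r',np.linalg.norm(r).round(4),'F tang',(o['wrist_force'][:2]@tg).round(1),'rad',(o['wrist_force'][:2]@r/np.linalg.norm(r)).round(1))
E
python3 trk.py s1
```

```text
t 3.65 h mm 179.50000000000006 score 0.993 to go 51.7
lever~ 0.045 r 0.0879 F tang 0.1 rad 1.0
```

>>> move_arm --targets '[[[-4,-3,1,3,255],[-4,-3,0,3,255],[-3,-3,0,3,255],[0,0,0,0,255],[0,0,0,0,255]]]'

```text
time: 4.2
tcp_pos: [0.4832, 0.1856, 0.0944]
tool_rot: [0.001, 0.358, 0.934, -0.0]
wrist_force: [4.2, -4.1, -2.1]
finger_gap: 0.0169
finger_force: 39.8
```

```bash
python3 trk.py s2
```

```text
t 4.2 h mm 179.50000000000006 score 0.996 to go 51.7
lever~ 0.217 r 0.0877 F tang 0.3 rad -5.9
```

>>> move_arm --targets '[[[-2,-4,0,3,255],[-3,-4,0,3,255],[0,0,0,0,255],[0,0,0,0,255],[0,0,0,0,255]]]'

```text
time: 4.75
tcp_pos: [0.4776, 0.1785, 0.0943]
tool_rot: [0.0, 0.309, 0.951, -0.0]
wrist_force: [1.4, -2.7, -0.8]
finger_gap: 0.0171
finger_force: 40.0
```

```bash
python3 trk.py s3
```

```text
t 4.75 h mm 179.50000000000006 score 0.996 to go 51.7
lever~ 0.321 r 0.0875 F tang 1.4 rad -2.7
```

>>> move_arm --targets '[[[-2,-4,0,3,255],[-2,-4,0,3,255],[0,0,0,0,255],[0,0,0,0,255],[0,0,0,0,255]]]'

```text
time: 5.3
tcp_pos: [0.473, 0.1711, 0.0943]
tool_rot: [-0.0, 0.259, 0.966, -0.0]
wrist_force: [-1.6, -0.8, 2.7]
finger_gap: 0.017
finger_force: 40.3
```

```bash
python3 trk.py s4
```

```text
t 5.3 h mm 179.50000000000006 score 0.996 to go 51.7
lever~ 0.421 r 0.0873 F tang 1.5 rad 0.9
```

>>> move_arm --targets '[[[-2,-4,0,3,255],[-2,-4,0,3,255],[0,0,0,0,255],[0,0,0,0,255],[0,0,0,0,255]]]'

```text
time: 5.85
tcp_pos: [0.469, 0.1629, 0.0943]
tool_rot: [-0.0, 0.208, 0.978, -0.0]
wrist_force: [-2.9, -0.5, 4.0]
finger_gap: 0.0167
finger_force: 40.5
```

```bash
python3 trk.py s5
```

```text
t 5.85 h mm 179.50000000000006 score 0.996 to go 51.7
lever~ 0.525 r 0.0871 F tang 1.6 rad 2.4
```

>>> move_arm --targets '[[[-2,-4,0,3,255],[-2,-4,0,3,255],[0,0,0,0,255],[0,0,0,0,255],[0,0,0,0,255]]]'

```text
time: 6.4
tcp_pos: [0.4658, 0.1545, 0.0943]
tool_rot: [0.0, 0.156, 0.988, -0.0]
wrist_force: [0.4, -1.8, 1.8]
finger_gap: 0.0172
finger_force: 40.2
```

```bash
python3 trk.py s6
```

```text
t 6.4 h mm 176.50000000000006 score 0.987 to go 48.7
lever~ 0.628 r 0.087 F tang 1.6 rad -0.9
```

>>> move_arm --targets '[[[0,0,0,0,255],[0,0,0,0,255],[0,0,0,0,255],[0,0,0,0,255],[0,0,0,0,255]]]'

```text
time: 6.95
tcp_pos: [0.4658, 0.1546, 0.0943]
tool_rot: [0.0, 0.156, 0.988, -0.0]
wrist_force: [2.6, -2.9, -0.6]
finger_gap: 0.0166
finger_force: 40.0
```

```bash
python3 trk.py s7
```

```text
t 6.95 h mm 171.50000000000003 score 0.987 to go 43.7
lever~ 0.628 r 0.0871 F tang 1.9 rad -3.4
```

>>> move_arm --targets '[[[0,0,0,0,255],[0,0,0,0,255],[0,0,0,0,255],[0,0,0,0,255],[0,0,0,0,255]]]'

```text
time: 7.5
tcp_pos: [0.4658, 0.1546, 0.0943]
tool_rot: [0.0, 0.156, 0.988, 0.0]
wrist_force: [3.6, -3.7, -1.5]
finger_gap: 0.017
finger_force: 40.0
```

>>> move_arm --targets '[[[0,0,0,0,255],[0,0,0,0,255],[0,0,0,0,255],[0,0,0,0,255],[0,0,0,0,255]]]'

```text
time: 8.0
tcp_pos: [0.4658, 0.1546, 0.0944]
tool_rot: [0.0, 0.156, 0.988, 0.0]
wrist_force: [3.5, -3.2, -0.7]
finger_gap: 0.0171
finger_force: 40.0
```

>>> move_arm --targets '[[[0,0,0,0,255],[0,0,0,0,255],[0,0,0,0,255],[0,0,0,0,255],[0,0,0,0,255]]]'

```text
time: 8.5
tcp_pos: [0.4658, 0.1545, 0.0943]
tool_rot: [0.0, 0.156, 0.988, -0.0]
wrist_force: [3.3, -3.8, -1.2]
finger_gap: 0.0166
finger_force: 40.0
```

>>> move_arm --targets '[[[0,0,0,0,255],[0,0,0,0,255],[0,0,0,0,255],[0,0,0,0,255],[0,0,0,0,255]]]'

```text
time: 9.0
tcp_pos: [0.4658, 0.1546, 0.0943]
tool_rot: [0.0, 0.156, 0.988, -0.0]
wrist_force: [4.0, -4.3, -1.2]
finger_gap: 0.0166
finger_force: 40.0
```

```bash
python3 trk.py s8
```

```text
t 9.0 h mm 150.00000000000003 score 0.977 to go 22.2
lever~ 0.628 r 0.0871 F tang 2.8 rad -5.1
```

>>> move_arm --targets '[[[0,0,0,0,255],[0,0,0,0,255],[0,0,0,0,255],[0,0,0,0,255],[0,0,0,0,255]]]'

```text
time: 9.55
tcp_pos: [0.4658, 0.1546, 0.0944]
tool_rot: [0.0, 0.156, 0.988, 0.0]
wrist_force: [2.5, -4.1, -0.5]
finger_gap: 0.0163
finger_force: 40.0
```

>>> move_arm --targets '[[[0,0,0,0,255],[0,0,0,0,255],[2,4,0,-3,255],[2,4,0,-3,255],[2,4,0,-3,255]]]'

```text
time: 10.05
tcp_pos: [0.4708, 0.1669, 0.0943]
tool_rot: [-0.001, 0.234, 0.972, -0.0]
wrist_force: [-0.3, -3.6, 3.5]
finger_gap: 0.0168
finger_force: 40.3
```

```bash
python3 trk.py s9;python3 - <<'E'
from h import *
b=cv2.imread('pics/s9.png')[175:265,140:220]; cv2.imwrite('pics/cc.png',cv2.resize(b,None,fx=6,fy=6,interpolation=cv2.INTER_CUBIC))
E
```

```text
t 10.05 h mm 141.50000000000003 score 0.983 to go 13.7
lever~ 0.474 r 0.0873 F tang 3.4 rad -1.4
```

View pics/cc.png

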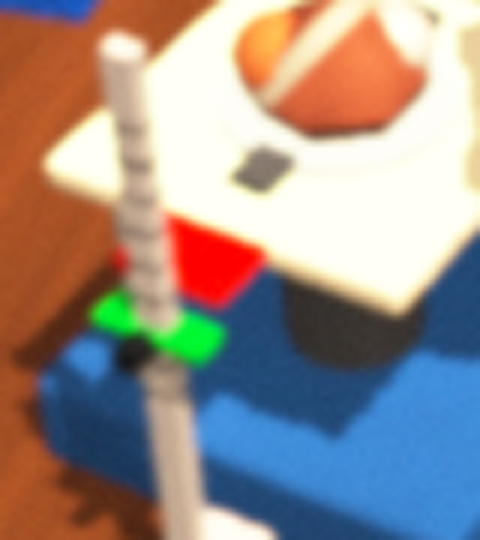

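The tab is still above the marker: the tab's near corner is at (218,300) and the marker's right end at (226,330)-(205,362). I'll check the marker height using its corners.

```bash
python3 - <<'E'
from h import *
from fit import L
p=np.load('p.npy')
g=cv2.imread('pics/s9.png').astype(int); m=(g[:,:,1]>g[:,:,2]+50)&(g[:,:,1]>g[:,:,0]+50); m=m[175:265,140:220]
r=(g[:,:,2]>150)&(g[:,:,1]<60)&(g[:,:,0]<60); r=r[175:265,140:220]
for n,q in(('green',m),('red',r)):
    v,u=np.nonzero(q); print(n,u.min(),u.max(),v.min(),v.max(),'u mean',u.mean(),v.mean()); 
def hull(x0,x1,y0,y1,z0,z1):
    P=np.float32([np.subtract(proj('s9',L(p,[x,y,z])),(140,175)) for x in(x0,x1) for y in(y0,y1) for z in(z0,z1)]); return P
import itertools
def best(q,y0s,dy,zs):
    out=[]
    mm=cv2.resize(q.astype(np.uint8),None,fx=4,fy=4,interpolation=cv2.INTER_NEAREST)
    for y0 in y0s:
        for z in zs:
            P=hull(-.022,.022,y0,y0+dy,z-.003,z+.003); H=cv2.convexHull(P)
            I=np.zeros_like(mm); cv2.fillConvexPoly(I,np.int32(np.round((H+.5)*4)),1)
            # post occlusion
            pc=np.float32([np.subtract(proj('s9',L(p,[0,.1165,zz])),(140,175)) for zz in(.06,.26)])
            K=np.zeros_like(mm); cv2.line(K,*[tuple(int(c) for c in (x+.5)*4) for x in pc],1,34)
            w=K==0; out.append(((I&mm)[w].sum()/(I|mm)[w].sum(),y0,z))
    return sorted(out)[::-1][:4]
print(best(m,np.arange(.098,.124,.002),.016,np.arange(.12,.155,.001)))
print([b for dy in(.015,.02,.025) for b in best(r,[.08],dy,np.arange(.125,.17,.001))])
E
```

```text
green 15 36 48 60 u mean 26.0390625 54.40625
red 18 42 37 50 u mean 34.17829457364341 43.51937984496124
[(np.float64(0.8580375782881002), np.float64(0.11000000000000001), np.float64(0.14)), (np.float64(0.8553546592489569), np.float64(0.11200000000000002), np.float64(0.14200000000000002)), (np.float64(0.8541076487252125), np.float64(0.11000000000000001), np.float64(0.14100000000000001)), (np.float64(0.8389307745030843), np.float64(0.11200000000000002), np.float64(0.14100000000000001))]
[(np.float64(0.6274186908192672), 0.08, np.float64(0.14700000000000002)), (np.float64(0.6222407330279051), 0.08, np.float64(0.14800000000000002)), (np.float64(0.6086248982912937), 0.08, np.float64(0.14900000000000002)), (np.float64(0.6073921971252567), 0.08, np.float64(0.14600000000000002)), (np.float64(0.7112364075714861), 0.08, np.float64(0.14800000000000002)), (np.float64(0.6993202718912435), 0.08, np.float64(0.14700000000000002)), (np.float64(0.6971383147853736), 0.08, np.float64(0.14900000000000002)), (np.float64(0.6754627806222923), 0.08, np.float64(0.15000000000000002)), (np.float64(0.7449408171057655), 0.08, np.float64(0.14900000000000002)), (np.float64(0.742737003058104), 0.08, np.float64(0.15000000000000002)), (np.float64(0.7323943661971831), 0.08, np.float64(0.14800000000000002)), (np.float64(0.7110194902548725), 0.08, np.float64(0.15100000000000002))]
```

```bash
python3 - <<'E'
from h import *
from fit import L
p=np.load('p.npy')
d=snap('wrist','w2'); R,t,k=load('w2'); print(-R.T@t)
print(proj('w2',L(p,[0,.1165,.138])),proj('w2',L(p,[0,.1,.150])))
cv2.imwrite('pics/w2b.png',cv2.resize(d['frame'][160:384,256:512,::-1],None,fx=2.6,fy=2.6,interpolation=cv2.INTER_CUBIC))
E
```

```text
[0.39768624 0.20470843 0.23701563]
(np.float64(466.96346483992863), np.float64(524.5904287882602)) (np.float64(454.04252932364267), np.float64(556.6119268956568))
```

View pics/w2b.png

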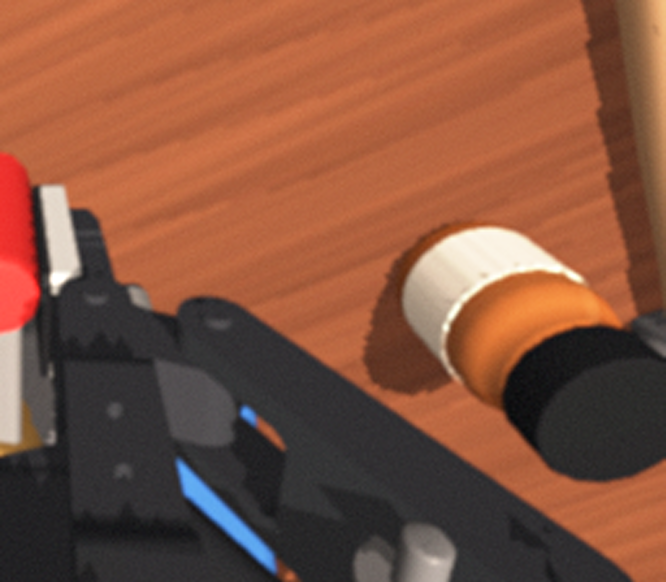

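The marker is out of the wrist camera's view because the fingers hide it. I'll fit the marker and tab renderings to the scene image instead.

```bash
cat > ren.py <<'E'
from h import *
from fit import L
import sys
from scipy.optimize import minimize
p=np.load('p.npy'); O=(140,175); W,H=80,90; F=8
def poly(f,pts):
    I=np.zeros((H*F,W*F),np.float32)
    P=np.array([np.subtract(proj(f,L(p,q)),O) for q in pts]); cv2.fillConvexPoly(I,np.int32(np.round((P+.5)*F*16)),1,shift=4); return I
def chan(f,c):
    g=cv2.imread(f'pics/{f}.png').astype(np.float32)[O[1]:O[1]+H,O[0]:O[0]+W]; o=[i for i in range(3) if i!=c]
    return np.clip(g[:,:,c]-g[:,:,o].max(2),0,255)
def model(f,x,y0,y1,z,s):
    a,b=x-.022,x+.022
    post=np.zeros((H*F,W*F),np.float32)
    q=[np.subtract(proj(f,L(p,[0,.1165,zz])),O) for zz in(.06,.26)]; cv2.line(post,*[tuple(int(c) for c in (v+.5)*F) for v in q],1,int(8*F))
    fs=[[(a,y0,z+.003),(b,y0,z+.003),(b,y1,z+.003),(a,y1,z+.003)],[(a,y1,z-.003),(b,y1,z-.003),(b,y1,z+.003),(a,y1,z+.003)],[(a,y0,z-.003),(a,y1,z-.003),(a,y1,z+.003),(a,y0,z+.003)]]
    down=lambda I:cv2.resize(cv2.GaussianBlur(I,(0,0),s*F),(W,H),interpolation=cv2.INTER_AREA)
    return [down(poly(f,q)) for q in fs], down(post)
def fit(f,c,y0,y1,z,sel):
    C=chan(f,c)
    def cost(v):
        Y0,Y1=(y0+v[1],y1+v[1]) if sel=='g' else (y0,y1+v[1])
        Fs,po=model(f,v[0]*1.,Y0,Y1,v[2],abs(v[3])*100+.3)
        w=(po<.1)&(C>-1); U=cv2.dilate((C>40).astype(np.uint8),np.ones((7,7)))>0; w&=U
        if sel=='r': w&=np.arange(H)[:,None]<np.interp(np.arange(W),[15,40],[46,54])[None]+9
        A=np.stack([x[w] for x in Fs],1); s=np.linalg.lstsq(A,C[w],rcond=None)[0]; s=np.clip(s,60,255); return ((A@s-C[w])**2).mean()
    best=None
    for dz in(-.005,0,.005):
        r=minimize(cost,[0,0,z+dz,.004],method='Nelder-Mead',options=dict(initial_simplex=np.array([[0,0,z+dz,.004],[.003,0,z+dz,.004],[0,.004,z+dz,.004],[0,0,z+dz+.004,.004],[0,0,z+dz,.007]]),maxiter=200))
        if best is None or r.fun<best.fun: best=r
    return best.x.round(4),round(best.fun)
if __name__=='__main__':
    for f in sys.argv[1:]:
        print(f,'green',fit(f,1,.1085,.1245,.139,'g'),'red',fit(f,2,.08,.1,float({'scene0':.188,'s8':.159,'s9':.15}.get(f,.14)),'r'))
E
python3 ren.py scene0 s8 s9
```

```text
scene0 green (array([0.0022, 0.0003, 0.1365, 0.0037]), 149) red (array([0.0032, 0.01  , 0.1879, 0.0036]), 3713)
s8 green (array([ 0.0028, -0.0003,  0.1357,  0.0039]), 144) red (array([0.0031, 0.0101, 0.1591, 0.0019]), 4940)
s9 green (array([0.0022, 0.0003, 0.1364, 0.0039]), 143) red (array([0.0035, 0.0092, 0.1501, 0.0025]), 4917)
```

>>> move_arm --targets '[[[-2,-4,0,3,255],[-2,-4,0,3,255],[-2,-4,0,3,255],[0,0,0,0,255],[0,0,0,0,255]]]'

```text
time: 10.65
tcp_pos: [0.4658, 0.1545, 0.0943]
tool_rot: [0.0, 0.156, 0.988, 0.0]
wrist_force: [3.4, -4.2, -2.0]
finger_gap: 0.0171
finger_force: 39.9
```

>>> move_arm --targets '[[[0,0,0,0,255],[0,0,0,0,255],[0,0,0,0,255],[0,0,0,0,255],[0,0,0,0,255]]]'

```text
time: 11.15
tcp_pos: [0.4658, 0.1545, 0.0944]
tool_rot: [0.0, 0.156, 0.988, -0.0]
wrist_force: [3.3, -4.2, -1.0]
finger_gap: 0.0165
finger_force: 40.0
```

```bash
python3 trk.py s10; python3 ren.py s10
```

```text
t 11.15 h mm 135.5 score 0.982 to go 7.7
lever~ 0.628 r 0.0871 F tang 3.0 rad -4.4
s10 green (array([0.0019, 0.0005, 0.1366, 0.0025]), 179) red (array([0.0035, 0.0061, 0.1432, 0.0013]), 4796)
```

>>> move_arm --targets '[[[0,0,0,0,255],[0,0,0,0,255],[0,0,0,0,255],[0,0,0,0,255],[2,4,0,-3,255]]]'

```text
time: 11.7
tcp_pos: [0.4671, 0.1582, 0.0943]
tool_rot: [-0.0, 0.182, 0.983, -0.0]
wrist_force: [0.9, -3.4, 1.1]
finger_gap: 0.0165
finger_force: 40.2
```

>>> move_arm --targets '[[[2,4,0,-3,255],[2,4,0,-3,255],[2,4,0,-3,255],[0,0,0,0,255],[0,0,0,0,255]]]'

```text
time: 12.2
tcp_pos: [0.4732, 0.1716, 0.0943]
tool_rot: [-0.0, 0.257, 0.966, 0.0]
wrist_force: [1.7, 0.6, -0.2]
finger_gap: 0.0167
finger_force: 40.1
```

```bash
python3 trk.py s11; python3 ren.py s11
```

```text
t 12.2 h mm 130.0 score 0.98 to go 2.2
lever~ 0.415 r 0.0874 F tang -1.4 rad -1.2
s11 green (array([ 0.0035, -0.    ,  0.1345,  0.0029]), 300) red (array([0.0037, 0.0034, 0.1373, 0.0006]), 4798)
```

```bash
python3 - <<'E'
from h import *
from fit import L
p=np.load('p.npy'); b=cv2.imread('pics/s11.png')[175:265,140:220]; b=cv2.resize(b,None,fx=6,fy=6,interpolation=cv2.INTER_CUBIC)
P=lambda x,y,z:tuple(int(v) for v in np.round((np.subtract(proj('s11',L(p,[x,y,z])),(140,175))+.5)*6))
b2=b.copy()
for h,c in((.130,(255,0,0)),(.1275,(0,0,0))):
    for q in((-.075,.08),(.075,.08),(-.022,.08)):
        cv2.circle(b2,P(*q,h+.012),2,c,-1)
    cv2.line(b2,P(-.0185,.09,h+.009+.003),P(-.0185,.1,h+.009+.003),c,1)
cv2.imwrite('pics/cd.png',np.hstack([b[:,:395],b2[:,:395]]))
E
```

```text
(no output)
```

View pics/cd.png

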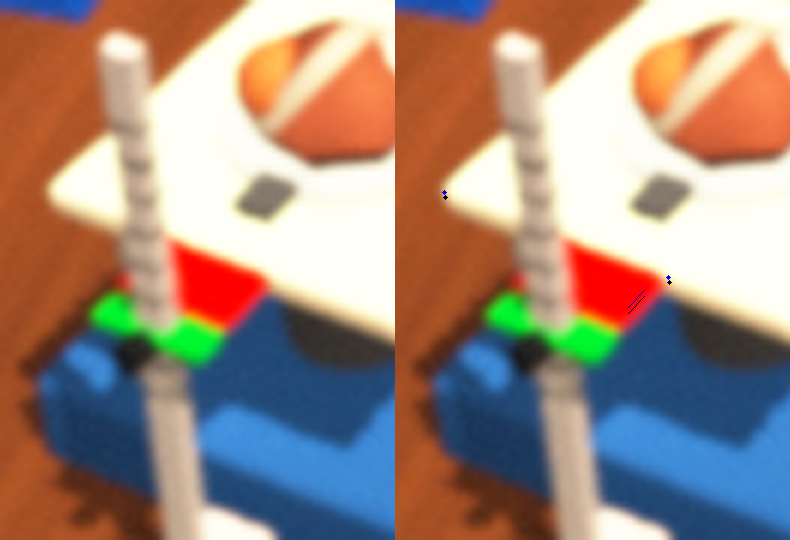

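>>> move_arm --targets '[[[2,4,0,-3,255],[2,4,0,-3,255],[3,4,0,-3,255],[2,4,0,-3,255],[3,3,0,-3,255]]]'

```text
time: 12.75
tcp_pos: [0.4859, 0.1886, 0.0943]
tool_rot: [0.0, 0.383, 0.924, -0.0]
wrist_force: [2.5, -5.4, 0.6]
finger_gap: 0.0165
finger_force: 40.1
```

```bash
python3 trk.py s12
```

```text
t 12.75 h mm 130.0 score 0.967 to go 2.2
lever~ 0.172 r 0.0878 F tang 2.1 rad -5.6
```

>>> move_arm --targets '[[[2,1,0,-1,255],[1.5,1.2,0,-1,255],[1.5,1.3,0,-1,255],[1.5,1.3,0,-1,255],[0,0,0,0,255]]]'

```text
time: 13.3
tcp_pos: [0.4917, 0.1942, 0.0943]
tool_rot: [-0.0, 0.415, 0.91, -0.0]
wrist_force: [-1.6, -4.5, 4.4]
finger_gap: 0.0171
finger_force: 40.5
```

>>> move_arm --targets '[[[0.7,0.6,0,-0.6,255],[0.7,0.6,0,-0.6,255],[0.7,0.6,0,-0.6,255],[0,0,0,0,255],[0,0,0,0,255]]]'

```text
time: 13.8
tcp_pos: [0.4937, 0.1959, 0.0943]
tool_rot: [-0.0, 0.429, 0.903, -0.0]
wrist_force: [-2.3, -5.4, 4.3]
finger_gap: 0.0169
finger_force: 40.6
```

```bash
python3 trk.py s13
```

```text
t 13.8 h mm 130.0 score 0.946 to go 2.2
lever~ 0.05 r 0.088 F tang 5.2 rad -2.8
```

>>> move_arm --targets '[[[0.7,0.7,0,-0.6,255],[0,0,0,0,255],[0.7,0.7,0,-0.6,255],[0,0,0,0,255],[0,0,0,0,255]]]'

```text
time: 14.35
tcp_pos: [0.4951, 0.1971, 0.0943]
tool_rot: [-0.0, 0.438, 0.899, -0.001]
wrist_force: [-0.9, -6.6, 3.7]
finger_gap: 0.0168
finger_force: 40.6
```

```bash
python3 trk.py s14
```

```text
t 14.35 h mm 130.0 score 0.942 to go 2.2
lever~ 0.029 r 0.088 F tang 4.7 rad -4.8
```

>>> move_arm --targets '[[[1.0,0.3,0,-0.6,255],[0,0,0,0,255],[0.7,0.6,0,-0.6,255],[0,0,0,0,255],[0,0,0,0,255]]]'

```text
time: 14.9
tcp_pos: [0.4966, 0.1982, 0.0943]
tool_rot: [-0.0, 0.448, 0.894, -0.0]
wrist_force: [-1.0, -5.3, 4.5]
finger_gap: 0.0169
finger_force: 40.6
```

```bash
python3 trk.py s15
```

```text
t 14.9 h mm 130.0 score 0.938 to go 2.2
lever~ 0.008 r 0.0881 F tang 3.9 rad -3.7
```

>>> move_arm --targets '[[[0.9,0.5,0,-0.6,255],[0,0,0,0,255],[0,0,0,0,255],[0.8,0.6,0,-0.6,255],[0,0,0,0,255]]]'

```text
time: 15.45
tcp_pos: [0.4981, 0.1994, 0.0942]
tool_rot: [-0.001, 0.457, 0.89, -0.001]
wrist_force: [-2.6, -4.7, 5.5]
finger_gap: 0.0167
finger_force: 40.7
```

```bash
python3 trk.py s16
```

```text
t 15.45 h mm 130.0 score 0.934 to go 2.2
lever~ -0.014 r 0.0881 F tang 4.8 rad -2.3
```

>>> move_arm --targets '[[[0.8,0.6,0,-0.6,255],[0,0,0,0,255],[0,0,0,0,255],[0,0,0,0,255],[0,0,0,0,255]]]'

```text
time: 16.0
tcp_pos: [0.4989, 0.2, 0.0942]
tool_rot: [-0.001, 0.461, 0.887, -0.001]
wrist_force: [-2.4, -5.3, 4.9]
finger_gap: 0.0166
finger_force: 40.7
```

```bash
python3 trk.py s17
```

```text
t 16.0 h mm 130.0 score 0.931 to go 2.2
lever~ -0.025 r 0.0882 F tang 4.9 rad -3.0
```

>>> move_arm --targets '[[[0.5,0.3,0,-0.4,255],[0,0,0,0,255],[0,0,0,0,255],[0,0,0,0,255],[0,0,0,0,255]]]'

```text
time: 16.55
tcp_pos: [0.4992, 0.2002, 0.0942]
tool_rot: [-0.001, 0.465, 0.886, -0.001]
wrist_force: [-3.0, -6.0, 6.0]
finger_gap: 0.017
finger_force: 40.8
```

>>> move_arm --targets '[[[0.5,0.3,0,-0.4,255],[0,0,0,0,255],[0,0,0,0,255],[0,0,0,0,255],[0,0,0,0,255]]]'

```text
time: 17.05
tcp_pos: [0.4994, 0.2003, 0.0942]
tool_rot: [-0.001, 0.468, 0.884, -0.001]
wrist_force: [-4.0, -5.7, 7.7]
finger_gap: 0.0168
finger_force: 40.9
```

```bash
python3 trk.py s18; python3 -c "
from h import *
o=arm.observe(); print(o['wrist_torque'])"
```

```text
t 17.05 h mm 130.0 score 0.93 to go 2.2
lever~ -0.031 r 0.0882 F tang 6.5 rad -2.5
[-1.11688976  0.75297936  0.1518255 ]
```

>>> move_arm --targets '[[[0.5,0.4,0,0,255],[0,0,0,0,255],[0.5,0.4,0,0,255],[0,0,0,0,255],[0,0,0,0,255]]]'

```text
time: 17.6
tcp_pos: [0.4996, 0.2004, 0.0942]
tool_rot: [-0.002, 0.468, 0.884, -0.002]
wrist_force: [-7.3, -9.1, 10.1]
finger_gap: 0.0168
finger_force: 41.5
```

```bash
python3 trk.py s19; python3 -c "
from h import *
o=arm.observe(); print(o['wrist_torque'])"
```

```text
t 17.6 h mm 130.0 score 0.927 to go 2.2
lever~ -0.034 r 0.0882 F tang 11.1 rad -3.5
[-1.54273698  1.30713153  0.13138138]
```

>>> move_arm --targets '[[[0.4,0.3,0,0,255],[0,0,0,0,255],[0,0,0,0,255],[0,0,0,0,255],[0,0,0,0,255]]]'

```text
time: 18.15
tcp_pos: [0.4996, 0.2005, 0.0941]
tool_rot: [-0.002, 0.468, 0.884, -0.002]
wrist_force: [-8.9, -9.0, 11.5]
finger_gap: 0.0168
finger_force: 41.7
```

```bash
python3 -c "
from h import *
o=arm.observe(); print(o['wrist_torque'],o['wrist_force']@[.63,.78,0]*-1, o['wrist_force'])"
```

```text
[-1.63555573  1.58764856  0.10299638] 12.610129592010168 [-8.91506732 -8.96620151 11.48705092]
```

>>> move_arm --targets '[[[0.4,0.3,0,0,255],[0,0,0,0,255],[0,0,0,0,255],[0,0,0,0,255],[0,0,0,0,255]]]'

```text
time: 18.65
tcp_pos: [0.4997, 0.2005, 0.0941]
tool_rot: [-0.002, 0.468, 0.884, -0.002]
wrist_force: [-10.4, -9.9, 13.1]
finger_gap: 0.017
finger_force: 41.9
```

>>> move_arm --targets '[[[0,0,0,0,80],[0,0,0,0,80],[0,0,0,0,80],[0,0,0,0,80],[0,0,0,0,80]]]'

```text
time: 19.15
tcp_pos: [0.5025, 0.2027, 0.0942]
tool_rot: [-0.0, 0.467, 0.884, 0.0]
wrist_force: [0.2, 0.1, -0.1]
finger_gap: 0.0586
finger_force: 0.0
```

>>> move_arm --targets '[[[0,0,20,0,80],[0,0,25,0,80],[0,0,30,0,80],[0,0,30,0,80],[0,0,30,0,80]]]'

```text
time: 19.65
tcp_pos: [0.5023, 0.2024, 0.2305]
tool_rot: [-0.0, 0.467, 0.884, 0.0]
wrist_force: [-0.0, -0.0, -0.8]
finger_gap: 0.0586
finger_force: 0.0
```

>>> move_arm --targets '[[[-20,20,0,0,80],[-20,20,0,0,80],[-20,20,0,0,80],[0,0,0,0,80],[0,0,0,0,80]]]'

```text
time: 20.15
tcp_pos: [0.4422, 0.2628, 0.2294]
tool_rot: [0.0, 0.467, 0.884, 0.0]
wrist_force: [-0.4, -0.9, -0.0]
finger_gap: 0.0585
finger_force: 0.0
```

```bash
python3 trk.py s20; python3 ren.py s20; python3 - <<'E'
from h import *
snap('top','t2')
b=cv2.imread('pics/s20.png')[185:275,140:285]; a=cv2.imread('pics/t2.png')[120:240,180:280]
b=cv2.resize(b,None,fx=3,fy=3.2,interpolation=cv2.INTER_CUBIC); a=cv2.resize(a,None,fx=3.3,fy=3.3,interpolation=cv2.INTER_CUBIC)
c=np.zeros((400,790,3),np.uint8); c[:a.shape[0],:a.shape[1]]=a; c[:b.shape[0],340:340+b.shape[1]]=b; cv2.imwrite('pics/end.png',c)
E
```

```text
t 20.15 h mm 130.0 score 0.919 to go 2.2
lever~ 0.043 r 0.1724 F tang 0.9 rad -0.4
s20 green (array([ 0.0052, -0.0019,  0.1324,  0.0037]), 296) red (array([0.0031, 0.0038, 0.1377, 0.0006]), 4478)
```

View pics/end.png

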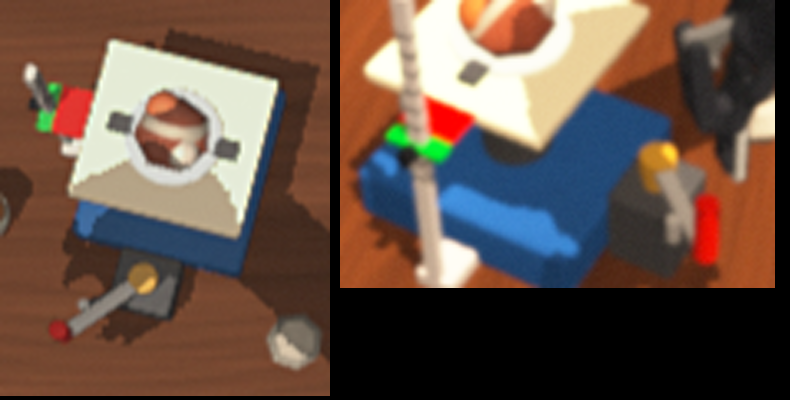

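The end picture shows the lever arm against the pin in the top view at (85,303), with the peg at (60,331). The pointer and marker are level to about 2 mm at (430,140) in the scene view, and the deck is still. I'm handing in.

```bash
python3 -c "
from bench import arm
print(arm.sign_off())"
```

```text
the job is handed in; nothing more can be done
None
```

I lowered the deck at about 10 mm/s and stopped it with the pointer an estimated 1–2 mm above the marker. I then pressed the lever shut against its pin (roughly 10–15 N, estimated), let go, and handed the job in; no verdict came back.

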